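# Carry a poured culture dish from the levelling table to the dish stand on a lifter

### The arm

A 7-joint arm with a two-finger parallel gripper is mounted at the origin on a cart in front of the work surface, level with it; the furniture and walls round the work are solid. World frame = base frame: x ahead of the robot, y to its left, z up, the work surface at z = 0. Lengths are in m, angles in rad, forces in N, time in s.
With the tool pointing down it reaches from about 0.425 to 0.875 m from the base axis. Payload 4.7 kg.
Tool frame: the origin (TCP) lies midway between the tips of the shut fingers; the grasp point (between the pads) lies 19 mm behind it (grip_point_offset is the distance from the TCP to the grasp point, in m); z points along the fingers, y is the line along which they close (so a half turn about z gives the same grasp; the last joint's range is limited). The gripper opens to 87 mm and grips with 3 to 60 N. Pads are 19 mm wide; open, the fingers measure 117 mm over their backs; the gripper's body (75 mm by 190 mm) begins 51 mm behind the grasp point.
Start: joints at [-1.186, 0.321, -0.07, 1.45, 0.023, 1.371, -0.057], TCP at [0.236, 0.606, 0.223] pointing down, gripper open.
Joint ranges: [-2.86, 2.86], [-0.3, 2.09], [-1.38, 1.24], [0.06, 2.45], [-1.56, 4.7], [0.09, 2.05], [-2.69, 2.69]. Speed limits (rad/s): [2.57, 2.57, 3.14, 3.14, 3.14, 3.14, 3.14].

### API

Orientations are given as a unit quaternion [w, x, y, z].
In Python, from workcell import * gives the robot as it stands. The module is installed in compiled form; this text tells all that it offers.
- The arm moves only by the shell command python3 -m pendant 'ROWS' [FORCE]. ROWS is JSON, a list that holds one entry, the list of rows, each a list of 5 numbers: the closure, from -1 (fully open) to 1 (shut), then the shift along the tool's x, y, z each as a share of 5 cm, from -1 to 1, then the turn about the tool's z as a share of 180 degrees, from -1 to 1. In form: [[[fingers, tx, ty, tz, roll], ...]]. A call has 1 to 12 rows; each row shifts and turns the commanded pose from where the row before left it, along the tool's axes as they then stand; what a row does not reach is not made up. A row lasts 1/8 s, in which the tool goes at most 62.5 mm and 10.7 degrees, less where a joint would pass 70% of its speed; a pose out of reach is approached as far as the arm can. A call with a number of a shift or a turn outside -1 to 1 is refused whole. A call with a gripper value outside its range is refused whole. The fingers move at their own pace and stop on an object; FORCE is the grip in N (left out, the last holds). Time passes only in rows, so rows that do not move let the fingers close. It gives the time, the measured TCP pose, the force, the opening and the grip force at its end, in the units of the state.
- read_state(): the state, without advancing time (a new reading comes with each control period).
- camera(name): name is "scene" or "top"; returns the picture (400x640x3 uint8, red, green, blue); there is no depth.
- calibration(name): a dict with "K" (3x3 intrinsics, pixels), "T" (4x4, takes a point from camera to world coordinates). Camera axes: x right, y down, z forward; pixel columns grow to the right and rows downward; lengths in m; the calibration is good to about 2 mm. A picture is of the moment at which its call begins. calibration takes no time and is no camera call.
- sign_off(): hands the job in; it is judged then, once.
The state is a dict: "time_s": time; "joints": joint angles; "joint_velocities": joint speeds; "joint_torque": joint torques, N m; "eef_pos": TCP position; "tool_rot": TCP orientation; "force": force on the tool from outside, world axes, zero at the start; "torque": the same for the moment, N m; "finger_gap": finger opening in m; "grasp_force": force on a finger pad.
Only numpy, scipy, OpenCV 4.12 (cv2) and the standard library are available. Lean on these libraries where they do the work, as an engineer would, in place of code of your own. Each camera call takes 0.05 s, during which the arm holds its last target. There are 200 camera calls.

### The job

The culture dish on the levelling table has set: slide the dish lifter's blade under it, against the fence, lift it, carry it level and lower it between the rods of the dish stand so that it lies squarely on top of the two dishes already stacked there. Draw the lifter out and stand it back on the bench on its blade, clear of the stand and the levelling table. Do not touch the dish with the fingers, do not tip or drop it, and leave the bottles, the beaker and the tape where they are.

Things in the scene. Friction and masses are not known exactly. Their poses are not given: they have to be found in the camera images.
- dish: the culture dish to move: a closed round petri dish lying flat, 91 mm across and 15 mm high, 0.03 to 0.06 kg; origin at the centre of its underside, z up
- level_table: levelling table, fixed: aluminium plate 6 mm thick on three screws, flat top 24 mm above the bench. Origin on the bench, x points to the back; the plate runs from x = -85 to +70 and y = -75 to +75 mm. Along the whole back edge a fence stands 6 mm above the top, inner face at x = +66 mm; front and sides are open. The dish starts up to 22 mm in front of the fence
- table_top (a point): point on the levelling table's top face, 24 mm above its origin; same axes
- lifter: dish lifter (spatula), loose, 0.12 to 0.21 kg, standing on its blade. Origin on the blade's underside below the stop's front face; x along the blade to its tip, z up. Steel blade 50 mm wide, 2 mm thick, x = -28 to +84 mm, bevelled over the last 22 mm to 0.4 mm. Stop bracket 40 mm wide, 11 mm high, x = -14 to 0; a dish pushed against it has its centre at x = +45 mm. Neck and black grip above
- lifter_grip (a point): centre of the lifter's black grip, a block 28 mm (x) by 14 mm (y) by 46 mm (z, from 54 to 100 mm above the blade's underside); it lies at x = +10 mm, z = 77 mm in the lifter's frame; take it from above across its 14 mm width
- lifter_tip (a point): middle of the blade's tip edge, underside, at x = +84 mm in the lifter's frame
- dish_stand: dish stand, fixed: grey base 112 x 118 x 6 mm with four smooth steel rods 6 mm thick on a circle of 50.5 mm radius, at 45, 135, 225, 315 degrees from its x axis, upright to z = 60 mm, then flared outward 9 mm to the top at 77 mm. 95 mm free across between the rods; 65 mm gap between the two front (-x) rods, for the blade. Origin: centre of its underside, x to the back
- dish_low: the lower of the two dishes stacked in the stand, same size as the dish, resting on the base 6 mm above the bench; origin at the centre of its underside
- dish_mid: the upper of the two dishes stacked in the stand, resting on the lower one; its top is 36 mm above the bench; origin at the centre of its underside
- bottle_a: bystander: dropper bottle 35 mm across, 85 mm high, behind the work
- bottle_b: bystander: dropper bottle 35 mm across, 85 mm high, behind the work
- bottle_c: bystander: dropper bottle 35 mm across, 85 mm high, behind the work
- tape: bystander: roll of tape lying flat, 75 mm across, 19 mm high, at the front of the bench
- beaker: bystander: small glass beaker, 52 mm across, 66 mm high, at the left of the bench
Things that resemble listed ones, but are neither listed nor needed, are in the scene too. What is shaped like the dish_low but blue is not meant.

How it is judged:
On the way, in this order (a step that is already met when the one before it is completed fails the run):
1. the dish is carried by the lifter alone, clear above the levelling table (height (world z) of dish above 0.055 m and contact force between dish and lifter above 0.05 N and contact force between dish and level_table below 0.01 N and angle between dish's own z axis and vertical below 0.2 rad), for 0.2 s.
2. the dish lies between the rods on top of the stack and the lifter is drawn out from under it (horizontal distance between dish and dish_stand below 0.008 m and z of dish in the frame of dish_stand between 0.0335 and 0.0385 m and angle between dish's own z axis and vertical below 0.03 rad and contact force between dish and lifter below 0.01 N), for 0.2 s.
At the end, for the whole second after the job is handed in: The dish lies flat (0.03 rad), at rest, on the two stacked dishes, all three in order and within 8 mm of the stand's axis; the lifter stands at rest on its blade on the bench (underside within 4 mm of it, 0.06 rad of level), touching neither stand nor levelling table (horizontal distance between each of dish, dish_mid, dish_low and dish_stand below 0.008 m and z of dish in the frame of dish_stand between 0.0335 and 0.0385 m and angle between dish's own z axis and vertical below 0.03 rad and z of dish in the frame of dish_mid above 0.0135 m and z of dish_mid in the frame of dish_low above 0.0135 m and linear speed of each of dish, lifter below 0.02 m/s and height (world z) of lifter below 0.004 m and angle between lifter's own z axis and vertical below 0.06 rad and contact force between lifter and dish_stand below 0.01 N and contact force between lifter and level_table below 0.01 N).
It fails at once if the fingers or the arm touch the dish (contact force between any of the fingers, the arm and dish above 0.2 N).
It fails at once if the dish is tipped by more than 0.3 rad (angle between dish's own z axis and vertical above 0.3 rad).
It fails at once if the dish is dropped from more than about a centimetre (contact force between dish and anything else below 0.001 N and linear speed of dish above 0.45 m/s).
It fails at once if a bottle, the beaker or the tape is moved by more than 30 mm (distance of any of bottle_a, bottle_b, bottle_c, tape, beaker from where it was at the start of the episode above 0.03 m).
It also fails if it takes over 67 s, if anything falls off the work surface, if the arm or the gripper's body presses on something with over 40 N, if the wrist force passes 120 N, or if a joint passes its speed limit or range.

## Working session

There is one attempt and no reset: what is moved stays moved. The work goes in short steps, Python scripts to look and compute and a shell command to move; the robot and the scene stay as the last step left them, time stands still between calls to the robot, and variables do not carry over. Pictures are saved under pics/ and viewed, at most 10 in all, crops included, and the job is handed in when it is done.

```bash
mkdir -p pics
python3 - <<'E'
from workcell import *
import cv2, numpy as np
for n in ("scene","top"):
    im=camera(n); cv2.imwrite(f"pics/{n}0.png",im[:,:,::-1]); c=calibration(n)
    print(n,np.round(c["K"],1).tolist(),np.round(c["T"],4).tolist())
s=read_state(); print(s["eef_pos"],s["tool_rot"],s["force"],s["finger_gap"],s["time_s"])
E
```

```text
scene [[512.7, 0.0, 316.9], [0.0, 512.7, 207.7], [0.0, 0.0, 1.0]] [[0.758, -0.4072, 0.5094, -0.1252], [-0.6521, -0.4622, 0.6009, -0.8253], [-0.0093, -0.7878, -0.6159, 0.928], [0.0, 0.0, 0.0, 1.0]]
top [[459.5, 0.0, 315.2], [0.0, 459.5, 207.6], [0.0, 0.0, 1.0]] [[-0.0157, -0.9936, 0.1121, 0.4428], [-0.9998, 0.0169, 0.0092, 0.0018], [-0.011, -0.1119, -0.9937, 1.3355], [0.0, 0.0, 0.0, 1.0]]
[0.23541118 0.60538141 0.22160446] [-9.52838817e-05  1.84314364e-01  9.82867005e-01 -8.09804689e-04] [-0.20417398  0.1598746  -0.85464442] 0.08733882534304276 0.1
```

View pics/scene0.png

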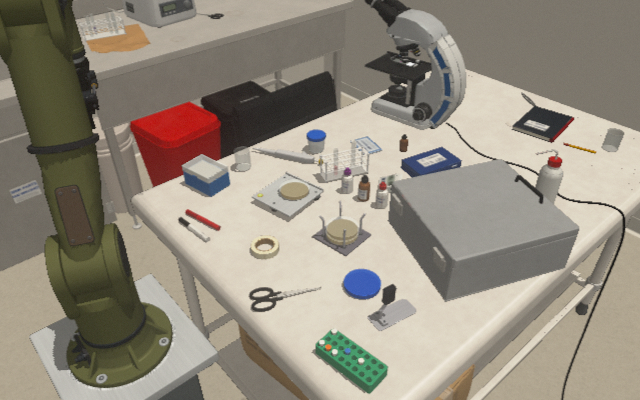

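View pics/top0.png

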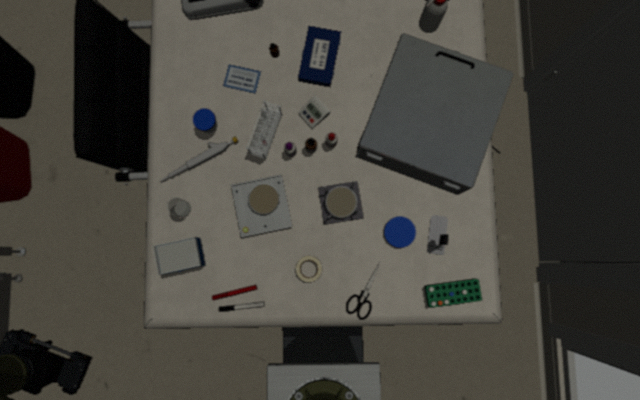

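Top view: dish on the levelling table at (263,199), stand with the tan stack at (341,202), lifter at (440,235) with its grip at (444,240) and blade pointing to the back. The blue disc at (400,232) is the decoy. Bottles are at (290,148), (310,145) and (331,139), tape at (308,269), beaker at (179,208). In the scene view the dish is at (293,190), the stand at (341,232) and the lifter at (392,310). I'll confirm these in enlarged crops.

Run:
```python
import cv2, numpy as np
t=cv2.imread("pics/top0.png"); s=cv2.imread("pics/scene0.png")
a=cv2.resize(t[170:260,225:305],None,fx=5,fy=5,interpolation=3) #400x450
b=cv2.resize(t[170:260,310:390],None,fx=5,fy=5,interpolation=3)
cv2.imwrite("pics/c1.png",np.hstack([a,b]))
a=cv2.resize(s[165:225,245:335],None,fx=4.4,fy=4.4,interpolation=3)
b=cv2.resize(s[195:255,305:395],None,fx=4.4,fy=4.4,interpolation=3)
c=cv2.resize(s[275:335,350:440],None,fx=4.4,fy=4.4,interpolation=3)
d=cv2.resize(t[205:265,395:485],None,fx=4.4,fy=4.4,interpolation=3)
cv2.imwrite("pics/c2.png",np.vstack([np.hstack([a,b]),np.hstack([c,d])]))
```

```text
(no output)
```

View pics/c1.png

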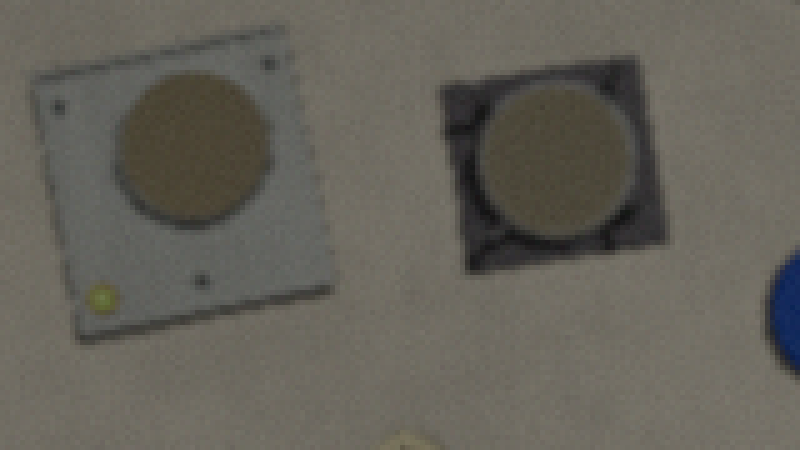

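View pics/c2.png

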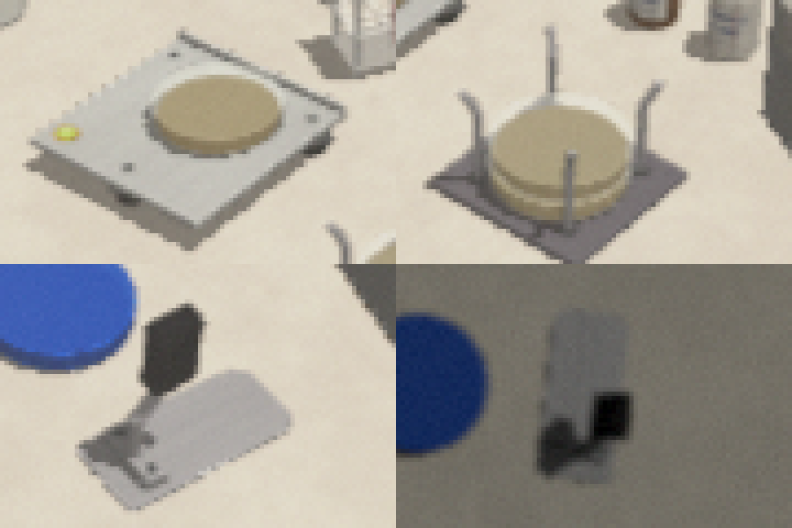

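The crops confirm it: the target is the tan dish on the plate, the stand has two tan dishes between four rods, the lifter is the black-gripped spatula, and the blue disc is the decoy. Next I'll fit the poses from both views.

```bash
cat > h.py <<'E'
from workcell import *
import cv2, numpy as np
from scipy.optimize import least_squares
C={n:calibration(n) for n in("scene","top")}
def proj(n,P):
    T=np.linalg.inv(C[n]["T"]); p=np.atleast_2d(P)@T[:3,:3].T+T[:3,3]; q=p@C[n]["K"].T
    return q[:,:2]/q[:,2:]
def place(p,L):
    x,y,z,w=p; L=np.array(L,float)
    c,s=np.cos(w),np.sin(w); return np.c_[x+c*L[:,0]-s*L[:,1],y+s*L[:,0]+c*L[:,1],z+L[:,2]]
def fitpts(obs,x0):  # obs: [(cam,local mm,px)]
    f=lambda p:np.concatenate([proj(n,place(p,[np.array(l)/1000]))[0]-u for n,l,u in obs])
    r=least_squares(f,x0); return r.x,r.fun.reshape(-1,2)
def brown(n,im,box):
    x0,y0,x1,y1=box; hsv=cv2.cvtColor(cv2.resize(im[y0:y1,x0:x1],None,fx=4,fy=4,interpolation=cv2.INTER_CUBIC),cv2.COLOR_RGB2HSV)
    m=((hsv[...,1]>(70 if n=="scene" else 60))&(hsv[...,0]<35)&(hsv[...,2]>40)).astype(np.uint8)
    k,l,st,_=cv2.connectedComponentsWithStats(cv2.morphologyEx(m,cv2.MORPH_OPEN,np.ones((5,5))))
    i=1+np.argmax(st[1:,4]); c=(l==i).astype(np.uint8); b=st[i]
    h=cv2.convexHull(max(cv2.findContours(c,0,2)[0],key=cv2.contourArea)); 
    return (h[:,0]+.5)/4-.5+[x0,y0], b[:4]/4+[x0,y0,0,0]
E
python3 - <<'E'
from h import *
a=lambda u,v:((u+.5)/5-.5+225,(v+.5)/5-.5+170)
b=lambda u,v:((u-400+.5)/5-.5+310,(v+.5)/5-.5+170)
def g(ox,oy,cx,cy): return lambda u,v:((u-cx+.5)/4.4-.5+ox,(v-cy+.5)/4.4-.5+oy)
sa=g(245,165,0,0); sb=g(305,195,396,0); sc=g(350,275,0,264); td=g(395,205,396,264)
pr=lambda n,r:print(n,np.round(r[0],4),"\n",np.round(r[1],1).tolist())
pr("table z of bench",fitpts([("top",(70,75,30),a(32,78)),("top",(70,-75,30),a(285,25)),("top",(-85,-75,24),a(330,286)),("top",(-85,75,24),a(78,334)),
 ("scene",(70,75,30),sa(182,33)),("scene",(70,-75,30),sa(346,110)),("scene",(-85,-75,24),sa(194,228)),("scene",(-85,75,24),sa(29,139))],[.5,.1,0,.2]))
R=50.5/2**.5; F=59.5/2**.5
pr("stand",fitpts([("top",(56,59,6),b(442,88)),("top",(56,-59,6),b(635,58)),("top",(-56,-59,6),b(668,240)),("top",(-56,59,6),b(468,270)),
 ("scene",(-56,59,6),sb(425,182)),("scene",(56,-59,6),sb(687,176)),("scene",(F,F,77),sb(551,28)),("scene",(-F,F,77),sb(462,95)),("scene",(-F,-F,77),sb(570,153)),("scene",(F,-F,77),sb(659,85))],[.45,-.1,0,.2]))
pr("lifter",fitpts([("top",(84,0,0),td(593,309)),("top",(20,25,2),td(546,400)),("top",(-28,0,2),td(576,480)),("top",(10,0,100),td(612,416)),
 ("scene",(10,0,100),sc(184,310)),("scene",(-28,25,2),sc(80,450)),("scene",(-28,-25,2),sc(134,510)),("scene",(84,0,0),sc(268,388))],[.4,-.3,0,0]))
for n,B in (("top",(230,175,295,230)),("top",(315,175,370,230)),("scene",(265,170,325,210)),("scene",(318,210,365,255))):
    h,bb=brown(n,cv2.imread(f"pics/{n}0.png")[:,:,::-1],B); print(n,np.round(bb,1),np.round(cv2.fitEllipse(h.astype(np.float32))[0],2),np.round(cv2.fitEllipse(h.astype(np.float32))[1],1))
E
```

```text
table z of bench [ 0.608   0.1706 -0.0027  0.1727] 
 [[-0.2, -1.6], [0.3, -0.7], [1.1, -0.2], [0.1, 0.1], [-0.6, -0.1], [-0.6, -0.0], [-0.7, 0.2], [-0.9, 0.5]]
stand [ 0.6085 -0.0601 -0.0019  0.1346] 
 [[-0.3, -1.1], [0.9, -1.1], [0.4, 0.1], [0.3, 0.2], [0.0, 0.1], [-0.1, -0.2], [-0.5, 0.5], [-0.5, -0.2], [-0.4, 0.2], [-0.6, 0.1]]
lifter [ 0.4845 -0.3345  0.0027 -0.1275] 
 [[-0.4, -0.7], [-0.0, -0.5], [0.4, -1.1], [2.6, -1.3], [-2.0, 1.3], [-1.5, -0.8], [-0.0, 0.1], [-0.1, 0.0]]
top [250.2 185.2  27.2  27.5] [263.48 198.59] [27.7 27.9]
top [332.8 188.5  17.5  10.2] [340.86 193.05] [10.3 17.7]
scene [282.  190.5  25.2   9. ] [293.41 193.99] [ 9.6 25. ]
scene [335.  237.    6.5   2.8] [337.66 237.91] [2.2 7.2]
```

Run:
```python
from h import *
def g(ox,oy,cx,cy): return lambda u,v:((u-cx+.5)/4.4-.5+ox,(v-cy+.5)/4.4-.5+oy)
sc=g(350,275,0,264); td=g(395,205,396,264)
pr=lambda n,r:print(n,np.round(r[0],4),"\n",np.round(r[1],1).tolist())
pr("lifter",fitpts([("top",(84,0,0),td(593,309)),("top",(20,25,2),td(546,400)),("top",(-28,0,2),td(576,480)),("top",(10,0,100),td(620,416)),
 ("scene",(10,0,100),sc(175.5,321)),("scene",(-28,25,2),sc(80,450)),("scene",(-28,-25,2),sc(134,510)),("scene",(84,0,0),sc(268,388))],[.4,-.3,0,0]))
S=[]
for n,pts in (("top",[(263,199),(341,202),(285,222),(370,240),(263,213)]),("scene",[(293,190),(341,230),(275,200),(341,240),(330,260)])):
    h=cv2.cvtColor(cv2.imread(f"pics/{n}0.png"),cv2.COLOR_BGR2HSV); print(n,[h[v,u].tolist() for u,v in pts])
    b=cv2.imread(f"pics/{n}0.png").astype(int); print([b[v,u].tolist() for u,v in pts])
```

```text
lifter [ 0.4835 -0.3351  0.002  -0.128 ] 
 [[-0.2, -0.4], [0.1, -0.2], [0.6, -0.8], [1.0, -0.9], [-0.2, -0.6], [-1.6, -0.2], [-0.1, 0.7], [-0.2, 0.6]]
top [[23, 77, 76], [21, 68, 79], [36, 12, 103], [19, 31, 116], [21, 58, 62]]
[[53, 71, 76], [58, 73, 79], [98, 103, 102], [102, 111, 116], [48, 58, 62]]
scene [[22, 71, 170], [22, 64, 171], [27, 12, 195], [21, 53, 153], [22, 29, 223]]
[[123, 158, 170], [128, 160, 171], [186, 194, 195], [121, 143, 153], [198, 216, 223]]
```

```bash
cat >> h.py <<'E'
def agar(n,im,box,smin,vmin):
    x0,y0,x1,y1=box; hsv=cv2.cvtColor(cv2.resize(np.ascontiguousarray(im[y0:y1,x0:x1]),None,fx=4,fy=4,interpolation=cv2.INTER_CUBIC),cv2.COLOR_RGB2HSV)
    hsv=cv2.GaussianBlur(hsv,(7,7),0)
    m=((hsv[...,1]>smin)&(hsv[...,0]<32)&(hsv[...,0]>12)&(hsv[...,2]>vmin)).astype(np.uint8)
    k,l,st,_=cv2.connectedComponentsWithStats(cv2.morphologyEx(m,cv2.MORPH_OPEN,np.ones((7,7))))
    b=st[1+np.argmax(st[1:,4])][:4]/4-.125*np.array([3,3,0,0]); return np.array([b[0]+x0,b[1]+y0,b[0]+b[2]+x0,b[1]+b[3]+y0])
def cyl(n,c,r,z0,z1):
    t=np.linspace(0,2*np.pi,180); P=np.vstack([np.c_[c[0]+r*np.cos(t),c[1]+r*np.sin(t),0*t+z] for z in(z0,z1)])
    q=proj(n,P); return np.r_[q.min(0),q.max(0)]
def fitcyl(bt,bs,zlo,x0):   # x,y,r,ztop of agar; zlo fixed base; zlo only matters in scene's lower edge
    f=lambda p:np.r_[cyl("top",p,p[2],p[3],p[3])-bt,cyl("scene",p,p[2],zlo,p[3])-bs]
    r=least_squares(f,x0); return r.x,r.fun
E
python3 - <<'E'
from h import *
I={n:cv2.imread(f"pics/{n}0.png")[:,:,::-1] for n in("top","scene")}
for nm,Bt,Bs,zl,x0 in (("dish",(235,178,290,225),(265,170,325,210),.025,(.62,.16,.044,.03)),("mid",(315,175,370,230),(318,205,368,238),.022,(.61,-.06,.044,.03))):
    for sm in (40,48):
        bt=agar("top",I["top"],Bt,sm,66); bs=agar("scene",I["scene"],Bs,sm,100)
        p,r=fitcyl(bt,bs,zl,x0); print(nm,sm,np.round(bt,1),np.round(bs,1),np.round(p,4),np.round(r,1))
E
```

```text
dish 40 [249.1 184.4 278.1 213.1] [280.1 181.9 308.4 199.9] [0.6199 0.1604 0.0417 0.0309] [ 0.3 -0.7  0.4 -0.6 -0.7  0.2 -0.8  0.3]
dish 48 [249.4 184.6 277.6 213.1] [280.4 182.1 308.1 199.6] [0.6198 0.1608 0.041  0.0302] [ 0.2 -0.6  0.5 -0.8 -0.7  0.2 -0.9  0.3]
mid 40 [326.9 187.4 355.1 216.1] [326.4 218.9 357.4 237.6] [ 0.6093 -0.0596  0.0406  0.0271] [-0.3 -0.8 -0.2 -1.4 -0.2  0.3 -1.1  2.4]
mid 48 [327.1 187.6 354.6 215.4] [326.6 219.1 356.9 237.6] [ 0.6095 -0.0593  0.0396  0.027 ] [-0.3 -0.8 -0.2 -1.1 -0.   0.2 -1.   2.1]
```

Cross-checks agree: the dish agar top is at z≈0.030, and the stand axis matches the stack to 1 mm. All bench heights are within 3 mm. Now I'll work out the moves to the grip.

```bash
cat >> h.py <<'E'
def plan(tcp,yaw,start=None,ang=None):
    """roll share and (tx,ty,tz) in 5cm shares, translation after the roll; tool x = -lifter x"""
    s=read_state(); p=s["eef_pos"] if start is None else np.array(start); w,x,y,z=s["tool_rot"]
    a=np.arctan2(2*(x*y+w*z),1-2*(y*y+z*z)); t=yaw+np.pi
    d=-(t-a+np.pi)%(2*np.pi)-np.pi if 0 else -((t-a+np.pi)%(2*np.pi)-np.pi)
    D=np.array(tcp)-p; X=np.array([np.cos(t),np.sin(t)]); Y=np.array([np.sin(t),-np.cos(t)])
    print("at",np.round(p,4),"toolx deg",round(np.degrees(a),2),"roll",round(d/np.pi,4),"t",np.round([D[:2]@X/.05,D[:2]@Y/.05,-D[2]/.05],3))
E
python3 - <<'E'
from h import *
plan((.48,.33,.22),-.128); plan((.4934,-.3364,.16),-.128,(.48,.33,.22))
E
```

```text
at [0.2354 0.6054 0.2216] toolx deg 158.76 roll -0.0773 t [-5.555 -4.838  0.032]
at [0.48 0.33 0.22] toolx deg 158.76 roll -0.0773 t [ -1.967 -13.185   1.2  ]
```

```bash
python3 -m pendant '[[[-1,0,0,0,-0.04],[-1,0,0,0,-0.037],[-1,-0.694,-0.605,0,0],[-1,-0.694,-0.605,0,0],[-1,-0.694,-0.605,0,0],[-1,-0.694,-0.605,0,0],[-1,-0.694,-0.605,0,0],[-1,-0.694,-0.605,0,0],[-1,-0.694,-0.605,0,0],[-1,-0.694,-0.605,0,0],[-1,0,-0.6,0,0],[-1,0,-0.8,0,0]]]' 50; python3 -m pendant '[[[-1,-0.14,-0.85,0,0],[-1,-0.14,-0.85,0,0],[-1,-0.14,-0.85,0,0],[-1,-0.14,-0.85,0,0],[-1,-0.14,-0.85,0,0],[-1,-0.14,-0.85,0,0],[-1,-0.14,-0.85,0,0],[-1,-0.14,-0.85,0,0],[-1,-0.14,-0.85,0,0],[-1,-0.14,-0.85,0,0],[-1,-0.14,-0.85,0,0],[-1,-0.14,-0.85,0,0]]]'; python3 -m pendant '[[[-1,0,0,0,0],[-1,0,0,0,0]]]'
python3 - <<'E'
from h import *
plan((.4934,-.3364,.12),-.128);plan((.4934,-.3364,.058),-.128)
E
```

```text
time_s: 1.6
eef_pos: [0.4706, 0.2599, 0.2218]
tool_rot: [-0.0, 0.064, 0.998, -0.0]
force: [0.7, -1.4, -0.3]
finger_gap: 0.0868
grasp_force: 0.0
time_s: 3.1
eef_pos: [0.4883, -0.257, 0.2223]
tool_rot: [-0.0, 0.064, 0.998, 0.0]
force: [-0.1, 0.8, 0.1]
finger_gap: 0.0872
grasp_force: 0.0
time_s: 3.35
eef_pos: [0.4884, -0.2549, 0.222]
tool_rot: [-0.0, 0.064, 0.998, 0.0]
force: [0.2, -0.5, 0.2]
finger_gap: 0.0869
grasp_force: 0.0
at [ 0.4884 -0.2549  0.222 ] toolx deg 172.63 roll -0.0002 t [-0.307 -1.603  2.041]
at [ 0.4884 -0.2549  0.222 ] toolx deg 172.63 roll -0.0002 t [-0.307 -1.603  3.281]
```

```bash
python3 -m pendant '[[[-1,-0.1,-0.53,0.4,0],[-1,-0.1,-0.53,0.4,0],[-1,-0.107,-0.543,0.4,0],[-1,0,0,0.5,0],[-1,0,0,0.5,0],[-1,0,0,0.5,0],[-1,0,0,0.4,0],[-1,0,0,0.18,0],[-1,0,0,0,0],[0,0,0,0,0],[0.4,0,0,0,0],[0.6,0,0,0,0]]]' 30; python3 -m pendant '[[[1,0,0,0,0],[1,0,0,0,0],[1,0,0,0,0],[1,0,0,0,0],[1,0,0,0,0]]]' 50
python3 - <<'E'
from h import *
plan((.4934,-.3364,.058),-.128)
for n in("scene","top"): cv2.imwrite(f"pics/{n}1.png",camera(n)[:,:,::-1])
E
```

```text
time_s: 4.85
eef_pos: [0.4937, -0.3375, 0.0591]
tool_rot: [0.0, 0.064, 0.998, -0.0]
force: [0.4, -0.5, -0.2]
finger_gap: 0.0647
grasp_force: 0.0
time_s: 5.48
eef_pos: [0.4935, -0.337, 0.0585]
tool_rot: [0.0, 0.064, 0.998, 0.0]
force: [0.5, 2.4, -0.5]
finger_gap: 0.0151
grasp_force: 3.5
at [ 0.4935 -0.337   0.0585] toolx deg 172.61 roll -0.0003 t [0.004 0.012 0.011]
```

```bash
python3 -m pendant '[[[1,0,0,0,0],[1,0,0,0,0],[1,0,0,0,0],[1,0,0,-0.2,0],[1,0,0,-0.4,0],[1,0,0,-0.6,0],[1,0,0,-0.7,0],[1,0,0,-0.7,0],[1,0,0,-0.3,0],[1,0,0,0,0],[1,0,0,0,0]]]' 50
python3 - <<'E'
from h import *
plan((.4934,-.3364,.058),-.128)
a=camera("scene")[:,:,::-1]; cv2.imwrite(f"pics/scene2.png",a)
b=camera("top")[:,:,::-1]; cv2.imwrite(f"pics/top2.png",b)
s=read_state(); p=s["eef_pos"]
print(proj("scene",[p]),proj("top",[p]))
u=proj("scene",[p])[0].astype(int);v=proj("top",[p])[0].astype(int)
print(u,v)
A=cv2.resize(a[u[1]-60:u[1]+60,u[0]-40:u[0]+40],None,fx=5,fy=5,interpolation=3)
B=cv2.resize(b[v[1]-60:v[1]+60,v[0]-40:v[0]+40],None,fx=5,fy=5,interpolation=3)
cv2.imwrite("pics/c3.png",np.hstack([A,B]))
E
```

```text
time_s: 6.95
eef_pos: [0.4928, -0.3367, 0.2022]
tool_rot: [-0.001, 0.064, 0.998, 0.001]
force: [-0.4, 0.5, -2.3]
finger_gap: 0.0137
grasp_force: 50.0
at [ 0.4928 -0.3367  0.2022] toolx deg 172.62 roll -0.0002 t [-0.011  0.007  2.884]
[[392.96339589 253.60405198]] [[457.74150661 236.66982441]]
[392 253] [457 236]
```

View pics/c3.png

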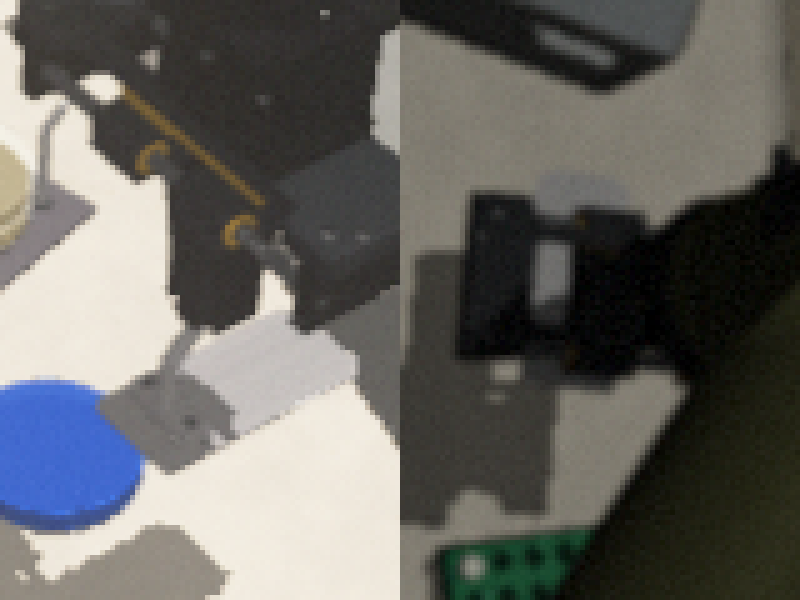

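The crop shows the lifter held upright. In the left half the blade's rear corners are at (100,405) and (170,472) and its front right side is at (358,360). In the top half the tip is at (582,172). I'll fit the in-hand offset and plan the approach to the table.

Run:
```python
from h import *
s=lambda u,v:((u+.5)/5-.5+352,(v+.5)/5-.5+193)
t=lambda u,v:((u-400+.5)/5-.5+417,(v+.5)/5-.5+176)
p,r=fitpts([("scene",(-28,25,1),s(98,405)),("scene",(-28,-25,1),s(170,472)),("scene",(70,-25,1),s(359,368)),("top",(84,0,0),t(583,172))],[.48,-.335,.144,-.128])
print(np.round(p,4),np.round(r,1).tolist())
yaw=-np.radians(7.38); e=np.array([.4928,-.3367,.2022])
o=np.array([np.cos(yaw),np.sin(yaw)]); print("expected origin",e[:2]-.01*o,e[2]-.058)
# table plan: lifter origin line at table y=-11.9mm
T=(.608,.1706,0,.1727)
for nm,x,z in (("pre",-.145,.07),("down",-.145,.024),("in",-.0245,.024)):
    q=place(T,[(x+.010,-.0119,z+.058)])[0]; print(nm,np.round(q,4)); plan(q,.1727)
```

```text
[ 0.4831 -0.3395  0.1497 -0.0857] [[-0.2, -0.6], [1.3, 0.0], [-2.2, 0.8], [1.0, -1.0]]
expected origin [ 0.48288284 -0.33541551] 0.1442
pre [0.4771 0.1357 0.128 ]
at [ 0.4927 -0.3367  0.202 ] toolx deg 172.62 roll -0.096 t [-1.315  9.361  1.479]
down [0.4771 0.1357 0.082 ]
at [ 0.4927 -0.3367  0.202 ] toolx deg 172.62 roll -0.096 t [-1.315  9.361  2.399]
in [0.5958 0.1564 0.082 ]
at [ 0.4927 -0.3367  0.202 ] toolx deg 172.62 roll -0.096 t [-3.725  9.361  2.399]
```

```bash
python3 -m pendant '[[[1,0,0,0,-0.032],[1,0,0,0,-0.032],[1,0,0,0,-0.032],[1,-0.08,0.4,0,0],[1,-0.12,0.7,0,0],[1,-0.12,0.8,0,0],[1,-0.12,0.9,0,0],[1,-0.12,0.9,0,0],[1,-0.12,0.9,0,0],[1,-0.12,0.9,0,0],[1,-0.12,0.9,0,0],[1,-0.12,0.9,0,0]]]'; python3 -m pendant '[[[1,-0.12,0.9,0,0],[1,-0.12,0.7,0,0],[1,-0.06,0.36,0,0],[1,0,0,0.4,0],[1,0,0,0.5,0],[1,0,0,0.4,0],[1,0,0,0.2,0],[1,0,0,0,0],[1,0,0,0,0]]]'
python3 - <<'E'
from h import *
T=(.608,.1706,0,.1727)
q=place(T,[(-.135,-.0119,.094)])[0]; plan(q,.1727); s=read_state();print(s["joints"],s["time_s"])
a=camera("scene")[:,:,::-1]; b=camera("top")[:,:,::-1]; cv2.imwrite("pics/scene3.png",a); cv2.imwrite("pics/top3.png",b)
A=cv2.resize(a[160:260,225:345],None,fx=3.3,fy=3.3,interpolation=3);B=cv2.resize(b[165:265,205:325],None,fx=3.3,fy=3.3,interpolation=3)
cv2.imwrite("pics/c4.png",np.hstack([A,B]))
E
```

```text
time_s: 8.55
eef_pos: [0.4812, 0.0325, 0.2026]
tool_rot: [-0.001, -0.086, 0.996, -0.0]
force: [0.1, 0.2, -1.9]
finger_gap: 0.0138
grasp_force: 50.0
time_s: 9.68
eef_pos: [0.4805, 0.1302, 0.1293]
tool_rot: [0.001, -0.086, 0.996, 0.0]
force: [1.1, 0.4, -0.6]
finger_gap: 0.0139
grasp_force: 50.0
at [0.4805 0.1302 0.1293] toolx deg -170.13 roll -0.0001 t [0.05  0.119 0.707]
[-0.57049917  0.06339767  0.26221775  1.9495246  -0.01813989  1.12953954
  1.44204202] 9.675
```

View pics/c4.png

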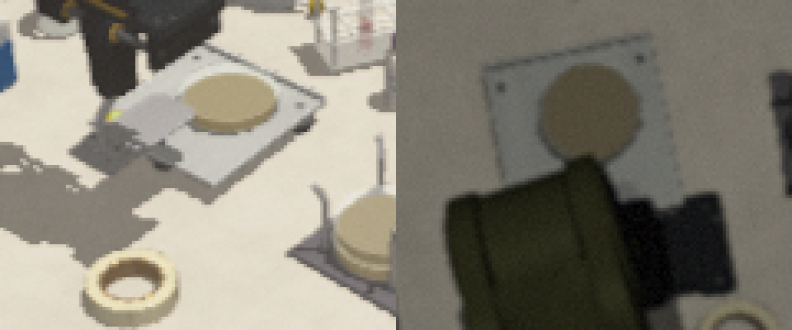

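```bash
python3 -m pendant '[[[1,0.02,0.06,0.3,0],[1,0.03,0.06,0.3,0],[1,0,0,0.2,0],[1,0,0,0.08,0],[1,0,0,0,0],[1,0,0,0,0]]]'; python3 -m pendant '[[[1,0,0,0.02,0],[1,0,0,0.02,0],[1,0,0,0,0],[1,0,0,0,0]]]';  python3 -m pendant '[[[1,0,0,0.02,0],[1,0,0,0,0],[1,0,0,0,0]]]'
python3 - <<'E'
from h import *
plan(place((.608,.1706,0,.1727),[(-.135,-.0119,.0825)])[0],.1727)
E
```

```text
time_s: 10.52
eef_pos: [0.4768, 0.1359, 0.085]
tool_rot: [0.0, -0.086, 0.996, 0.0]
force: [-0.6, -0.2, -1.6]
finger_gap: 0.0139
grasp_force: 50.0
time_s: 11.02
eef_pos: [0.4764, 0.1358, 0.0826]
tool_rot: [0.0, -0.086, 0.996, 0.0]
force: [-0.1, 0.2, -1.1]
finger_gap: 0.0135
grasp_force: 50.0
time_s: 11.4
eef_pos: [0.4765, 0.1359, 0.0819]
tool_rot: [0.0, -0.086, 0.996, 0.0]
force: [-0.7, -0.4, 2.0]
finger_gap: 0.0135
grasp_force: 50.0
at [0.4765 0.1359 0.0819] toolx deg -170.1 roll 0.0 t [-0.01  -0.006 -0.012]
```

```bash
python3 -m pendant '[[[1,-0.15,0,0,0],[1,-0.15,0,0,0],[1,-0.15,0,0,0],[1,-0.15,0,0,0],[1,-0.1,0,0,0],[1,-0.1,0,0,0],[1,-0.1,0,0,0],[1,-0.1,0,0,0],[1,0,0,0,0]]]'; python3 -m pendant '[[[1,-0.1,0,0,0],[1,-0.1,0,0,0],[1,-0.1,0,0,0],[1,-0.1,0,0,0],[1,-0.1,0,0,0],[1,-0.1,0,0,0],[1,-0.1,0,0,0],[1,-0.1,0,0,0],[1,-0.1,0,0,0],[1,-0.1,0,0,0],[1,0,0,0,0]]]'
python3 - <<'E'
from h import *
plan(place((.608,.1706,0,.1727),[(-.0145,-.0119,.0825)])[0],.1727)
a=camera("scene")[:,:,::-1]; b=camera("top")[:,:,::-1]; cv2.imwrite("pics/scene4.png",a); cv2.imwrite("pics/top4.png",b)
A=cv2.resize(a[150:250,235:335],None,fx=4,fy=4,interpolation=3);B=cv2.resize(b[155:255,215:315],None,fx=4,fy=4,interpolation=3)
cv2.imwrite("pics/c5.png",np.hstack([A,B]))
E
```

```text
time_s: 12.52
eef_pos: [0.5256, 0.1447, 0.0822]
tool_rot: [-0.001, -0.086, 0.996, 0.0]
force: [-3.6, -0.5, 7.8]
finger_gap: 0.0138
grasp_force: 50.0
time_s: 13.9
eef_pos: [0.5746, 0.1531, 0.0822]
tool_rot: [-0.001, -0.086, 0.996, 0.0]
force: [-5.0, -1.4, 8.4]
finger_gap: 0.0137
grasp_force: 50.0
at [0.5746 0.1531 0.0822] toolx deg -170.1 roll 0.0 t [-0.428 -0.008 -0.006]
```

View pics/c5.png

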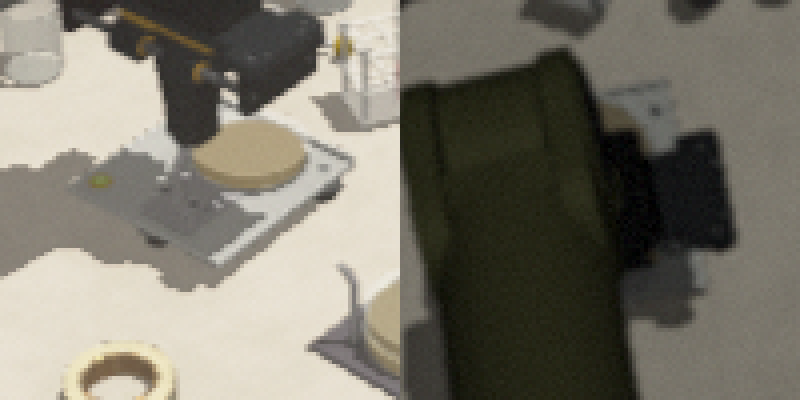

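The dish is at the fence and the blade is under it, with about 21 mm left to the stop.

```bash
python3 -m pendant '[[[1,-0.08,0,-0.01,0],[1,-0.08,0,0,0],[1,-0.08,0,0,0],[1,-0.08,0,0,0],[1,-0.05,0,0,0],[1,0,0,0,0],[1,0,0,0,0]]]'; python3 -m pendant '[[[1,-0.03,0,0,0],[1,-0.03,0,0,0],[1,0,0,0,0],[1,0,0,0,0]]]';  python3 - <<'E'
from h import *
plan(place((.608,.1706,0,.1727),[(-.0145,-.0119,.0825)])[0],.1727)
E
```

```text
time_s: 14.88
eef_pos: [0.5926, 0.1562, 0.0823]
tool_rot: [-0.001, -0.086, 0.996, -0.0]
force: [-3.5, -0.8, 6.2]
finger_gap: 0.0132
grasp_force: 50.0
time_s: 15.38
eef_pos: [0.5954, 0.1567, 0.0823]
tool_rot: [-0.001, -0.086, 0.996, -0.0]
force: [-3.2, -1.4, 6.0]
finger_gap: 0.0138
grasp_force: 50.0
at [0.5954 0.1567 0.0823] toolx deg -170.1 roll 0.0001 t [-0.007 -0.007 -0.005]
```

```bash
for i in 1; do python3 -m pendant '[[[1,-0.02,0,0,0],[1,-0.02,0,0,0],[1,0,0,0,0]]]'; python3 -m pendant '[[[1,-0.02,0,0,0],[1,-0.02,0,0,0],[1,0,0,0,0]]]'; done | grep -E "eef|force:"
python3 - <<'E'
from h import *
a=camera("scene")[:,:,::-1]; cv2.imwrite("pics/scene5.png",a)
cv2.imwrite("pics/c6.png",cv2.resize(a[160:230,250:350],None,fx=8,fy=8,interpolation=3))
E
```

```text
eef_pos: [0.5973, 0.157, 0.0823]
force: [-5.0, -1.5, 6.4]
grasp_force: 50.0
eef_pos: [0.5992, 0.1574, 0.0823]
force: [-4.1, -1.7, 6.5]
grasp_force: 50.0
```

View pics/c6.png

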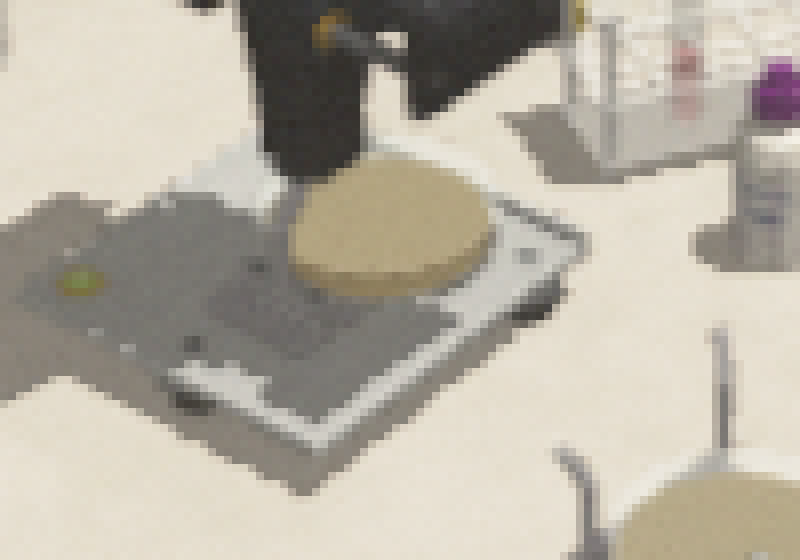

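Run:
```python
from h import *
I=cv2.imread("pics/scene5.png")[:,:,::-1]
bs=agar("scene",I,(270,172,325,205),48,100); print(bs)
b0=np.array([280.4,182.1,308.1,199.6]); p0=np.array([.6198,.1608])
m0=cyl("scene",p0,.0415,.025,.0302)
for dz in (0,.002):
    r=least_squares(lambda p:((cyl("scene",p,.0415,.025+dz,.0302+dz)-m0)-(bs-b0)),p0)
    p=r.x; d=p-[.608,.1706]; c,s=np.cos(.1727),np.sin(.1727)
    print(dz,np.round(p,4),"table frame",c*d[0]+s*d[1],-s*d[0]+c*d[1],np.round(r.fun,1))
s=read_state()["eef_pos"][:2]-[.608,.1706]; print("lifter origin table x",c*s[0]+sn*s[1]-.01 if 0 else np.cos(.1727)*s[0]+np.sin(.1727)*s[1]-.01, -np.sin(.1727)*s[0]+np.cos(.1727)*s[1])
```

```text
[285.875 179.375 310.875 197.125]
0 [0.6374 0.1631] table frame 0.02769745519518563 -0.012481405848234633 [-1.2  0.2  1.3 -0.3]
0.002 [0.6357 0.1609] table frame 0.025662573553630014 -0.014343746557995599 [-1.3  0.2  1.3 -0.3]
lifter origin table x -0.020914977508645086 -0.011573161680027269
```

```bash
for i in 1; do python3 -m pendant '[[[1,-0.02,0,0,0],[1,-0.02,0,0,0],[1,0,0,0,0]]]'; python3 -m pendant '[[[1,-0.02,0,0,0],[1,-0.01,0,0,0],[1,0,0,0,0]]]'; done | grep -E "eef|force:"
```

```text
eef_pos: [0.601, 0.1576, 0.0823]
force: [-5.2, -2.3, 7.7]
grasp_force: 50.0
eef_pos: [0.6012, 0.1576, 0.0823]
force: [-10.2, -2.3, 11.0]
grasp_force: 50.0
```

Force has risen and motion has stopped, so the dish is seated against stop and fence. I'll relieve the push and lift.

```bash
python3 -m pendant '[[[1,0.02,0,-0.01,0],[1,0.01,0,-0.02,0],[1,0,0,-0.04,0],[1,0,0,-0.08,0],[1,0,0,-0.1,0],[1,0.02,0,-0.15,0],[1,0.04,0,-0.2,0],[1,0,0,-0.25,0],[1,0,0,-0.3,0],[1,0,0,-0.2,0],[1,0,0,-0.1,0],[1,0,0,0,0]]]'
python3 - <<'E'
from h import *
a=camera("scene")[:,:,::-1]; cv2.imwrite("pics/scene6.png",a)
cv2.imwrite("pics/c7.png",cv2.resize(a[110:220,235:345],None,fx=5,fy=5,interpolation=3))
E
```

```text
time_s: 18.42
eef_pos: [0.5992, 0.1573, 0.1549]
tool_rot: [0.0, -0.086, 0.996, 0.0]
force: [0.1, 0.5, -1.9]
finger_gap: 0.014
grasp_force: 50.0
```

View pics/c7.png

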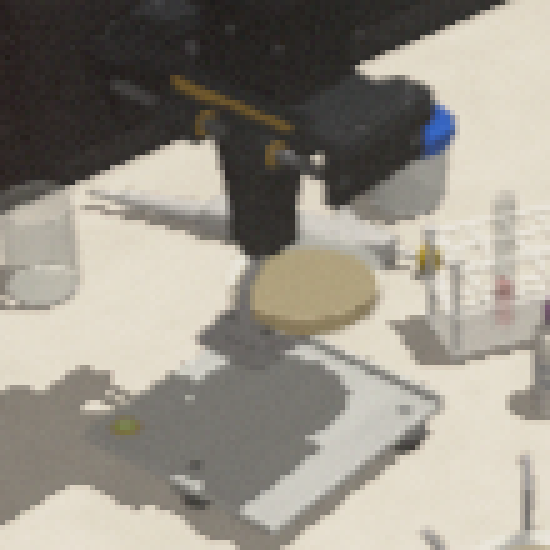

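Dish lifted level. I'll hold the camera estimate of the carried dish against the robot's own expectation, to get the camera–robot offset.

Run:
```python
from h import *
I=cv2.imread("pics/scene6.png")[:,:,::-1]
bs=agar("scene",I,(278,155,320,182),48,100); print(bs)
s=read_state(); t=s["eef_pos"]; zb=t[2]-.0585+.002
for zc in (0,-.002):
    r=least_squares(lambda p:cyl("scene",p,.0415,zb+.001+zc,zb+.0065+zc)-bs,[.63,.16]); print(np.round(r.x,4),np.round(r.fun,1))
# mid same method
r=least_squares(lambda p:(cyl("scene",p,.0415,.022,.0275)-[326.6,219.1,356.9,237.6])[[0,1,2]],[.61,-.06]); print("mid",r.x,r.fun)
r=least_squares(lambda p:(cyl("scene",p,.0415,.025,.0305)-[280.4,182.1,308.1,199.6]),[.61,.16]); print("dish0",r.x,r.fun)
print("expected",t[:2]+.035*np.array([np.cos(.1727),np.sin(.1727)]))
```

```text
[284.625 159.375 310.125 176.875]
[0.6383 0.161 ] [-1.6 -0.   1.6 -0.1]
[0.6401 0.1634] [-1.5 -0.   1.5 -0.1]
mid [ 0.60953732 -0.06136024] [-0.20213006 -0.01534671  0.20105621]
dish0 [0.62253183 0.16021034] [-0.12043226 -0.22871615  0.1206198   0.20118667]
expected [0.63333971 0.16321755]
```

Run:
```python
from h import *
t=read_state()["eef_pos"]; zb=t[2]-.0585+.002
def f(b,z,e,x0): 
    r=least_squares(lambda p:(cyl("scene",p,.0415,z+.001,z+.0062)-b)[e],x0); return np.round(r.x,4),np.round(r.fun,1)
print("now",f([284.6,159.4,310.1,176.9],zb,[1,2,3],[.63,.16]),f([284.6,159.4,310.1,176.9],zb,[1,2],[.63,.16]))
print("mid",f([326.6,219.1,356.9,237.6],.021,[1,2],[.6,-.06]))
print("dish0",f([280.4,182.1,308.1,199.6],.024,[1,2,3],[.6,.16]),f([280.4,182.1,308.1,199.6],.024,[1,2],[.6,.16]))
print("exp",t[:2]+.035*np.array([np.cos(.1727),np.sin(.1727)]))
# to above stand: lifter yaw .1346
S=(.6085,-.0605,0,.1346)
for z in (.165,.125): plan(place(S,[(-.035,0,z)])[0],.1346)
```

```text
now (array([0.6347, 0.1639]), array([ 0.1,  0. , -0.1])) (array([0.6349, 0.1642]), array([0., 0.]))
mid (array([ 0.6093, -0.0608]), array([0., 0.]))
dish0 (array([0.6224, 0.1606]), array([-0.2, -0. ,  0.2])) (array([0.6218, 0.1599]), array([0., 0.]))
exp [0.63333971 0.16321755]
at [0.5989 0.1572 0.1544] toolx deg -170.1 roll 0.0122 t [ 1.093 -4.341 -0.213]
at [0.5989 0.1572 0.1544] toolx deg -170.1 roll 0.0122 t [ 1.093 -4.341  0.587]
```

```bash
python3 -m pendant '[[[1,0,0,-0.1,0.006],[1,0,0,-0.1,0.006],[1,0.04,-0.12,0,0],[1,0.08,-0.24,0,0],[1,0.1,-0.36,0,0],[1,0.11,-0.45,0,0],[1,0.11,-0.45,0,0],[1,0.11,-0.45,0,0],[1,0.11,-0.45,0,0],[1,0.11,-0.45,0,0],[1,0.11,-0.45,0,0],[1,0.1,-0.36,0,0]]]' >/dev/null; python3 -m pendant '[[[1,0.08,-0.3,0,0],[1,0.05,-0.2,0,0],[1,0.02,-0.08,0,0],[1,0,0,0,0],[1,0,0,0,0],[1,0,0,0,0]]]'
python3 - <<'E'
from h import *
S=(.6073,-.0611,0,.1346); plan(place(S,[(-.035,0,.125)])[0],.1346)
a=camera("scene"); b=camera("top"); cv2.imwrite("pics/scene7.png",a[:,:,::-1]); cv2.imwrite("pics/top7.png",b[:,:,::-1])
t=read_state()["eef_pos"]; zb=t[2]-.0585+.002
e=t[:2]+.035*np.array([np.cos(.1346),np.sin(.1346)]); c=proj("scene",[np.r_[e,zb]])[0].astype(int)
bs=agar("scene",a,(c[0]-22,c[1]-18,c[0]+22,c[1]+14),48,100); print(bs,cyl("scene",e,.0415,zb+.001,zb+.0062))
r=least_squares(lambda p:(cyl("scene",p,.0415,zb+.001,zb+.0062)-bs)[1:],e);print(r.x,r.fun,"exp",e)
r=least_squares(lambda p:(cyl("scene",p,.0415,zb+.001,zb+.0062)-bs)[1:3],e);print(r.x)
c2=proj("top",[np.r_[e,zb]])[0].astype(int)
A=cv2.resize(a[c[1]-45:c[1]+55,c[0]-50:c[0]+50],None,fx=4,fy=4,interpolation=3);B=cv2.resize(b[c2[1]-50:c2[1]+50,c2[0]-50:c2[0]+50],None,fx=4,fy=4,interpolation=3)
cv2.imwrite("pics/c8.png",np.hstack([A,B])[:,:,::-1])
E
```

```text
time_s: 20.72
eef_pos: [0.5725, -0.0657, 0.1645]
tool_rot: [-0.0, -0.068, 0.998, 0.0]
force: [0.0, 0.4, -1.8]
finger_gap: 0.0133
grasp_force: 50.0
at [ 0.5725 -0.0657  0.1645] toolx deg -172.2 roll 0.0005 t [-0.002 -0.003  0.79 ]
[330.375 194.125 357.875 215.125] [325.74549553 194.23708625 357.70442365 215.30967089]
[ 0.60790779 -0.06107307] [-3.03367136e-02 -1.79445449e-05  2.74649908e-02] exp [ 0.6071302  -0.06123735]
[ 0.60781282 -0.06117046]
```

```bash
python3 -m pendant '[[[1,-0.026,0.002,0.1,0],[1,0,0,0.2,0],[1,0,0,0.2,0],[1,0,0,0.2,0],[1,0,0,0.1,0],[1,0,0,0.05,0],[1,0,0,0,0],[1,0,0,0,0]]]' | grep -E "time|eef|force:"; python3 -m pendant '[[[1,0,0,0.05,0],[1,0,0,0.06,0],[1,0,0,0.06,0],[1,0,0,0,0]]]'| grep -E "time|eef|force:"
python3 - <<'E'
from h import *
a=camera("scene"); cv2.imwrite("pics/scene8.png",a[:,:,::-1])
t=read_state()["eef_pos"]; zb=t[2]-.0585+.002
e=t[:2]+.035*np.array([np.cos(.1346),np.sin(.1346)]); c=proj("scene",[np.r_[e,zb]])[0].astype(int)
bs=agar("scene",a,(c[0]-22,c[1]-18,c[0]+22,c[1]+14),48,100); print(bs,cyl("scene",e,.0415,zb+.001,zb+.0062))
r=least_squares(lambda p:(cyl("scene",p,.0415,zb+.001,zb+.0062)-bs)[1:3],e);print(r.x,"exp",e)
E
```

```text
time_s: 21.82
eef_pos: [0.574, -0.0661, 0.1225]
force: [-0.1, -0.2, -1.8]
grasp_force: 50.0
time_s: 22.32
eef_pos: [0.5734, -0.0661, 0.1132]
force: [-0.5, 0.1, -1.9]
grasp_force: 50.0
[330.625 209.125 357.125 233.625] [326.05684334 209.19558212 357.26734666 230.45989406]
[ 0.6081355 -0.0609084] exp [ 0.60820168 -0.06138163]
```

```bash
python3 -m pendant '[[[1,0,0,0.08,0],[1,0,0,0.08,0],[1,0,0,0.08,0],[1,0,0,0.06,0],[1,0,0,0.02,0],[1,0,0,0,0],[1,0,0,0,0]]]' | grep -E "time|eef|force:"; python3 -m pendant '[[[1,0,0,0.02,0],[1,0,0,0,0],[1,0,0,0,0]]]'| grep -E "time|eef|force:"
```

```text
time_s: 23.25
eef_pos: [0.5738, -0.0661, 0.0977]
force: [0.2, 0.2, -1.7]
grasp_force: 50.0
time_s: 23.62
eef_pos: [0.5737, -0.0661, 0.0966]
force: [0.1, 0.6, -1.6]
grasp_force: 50.0
```

```bash
python3 -m pendant '[[[1,0,0,0.02,0],[1,0,0,0,0],[1,0,0,0,0]]]' | grep -E "time|eef|force:"; python3 -m pendant '[[[1,0,0,0.016,0],[1,0,0,0,0],[1,0,0,0,0]]]'| grep -E "time|eef|force:"
```

```text
time_s: 24.0
eef_pos: [0.5737, -0.0661, 0.0955]
force: [-0.5, -0.3, -1.4]
grasp_force: 50.0
time_s: 24.38
eef_pos: [0.5736, -0.0661, 0.0948]
force: [-0.2, -0.7, -1.4]
grasp_force: 50.0
```

```bash
python3 - <<'E'
from h import *
a=camera("scene"); b=camera("top"); cv2.imwrite("pics/scene9.png",a[:,:,::-1])
A=cv2.resize(a[190:270,295:395],None,fx=7,fy=7,interpolation=3); cv2.imwrite("pics/c9.png",A[:,:,::-1])
E
python3 -m pendant '[[[1,0,0,0.01,0],[1,0.04,0,0,0],[1,0.08,0,0,0],[1,0.1,0,0,0],[1,0.1,0,0,0],[1,0.1,0,0,0],[1,0,0,0,0]]]' | grep -E "time|eef|force:"
python3 - <<'E'
from h import *
a=camera("scene"); cv2.imwrite("pics/scene10.png",a[:,:,::-1])
bs=agar("scene",a,(318,200,368,238),48,100); r=least_squares(lambda p:(cyl("scene",p,.0415,.037,.0422)-bs)[1:3],[.6,-.06]);print(bs,r.x)
E
```

```text
time_s: 25.35
eef_pos: [0.5524, -0.069, 0.0945]
force: [-0.9, -0.7, 2.5]
grasp_force: 50.0
[326.875 215.125 356.625 237.625] [ 0.60761802 -0.06068481]
```

```bash
python3 -m pendant '[[[1,0.1,0,-0.008,0],[1,0.12,0,0,0],[1,0.12,0,0,0],[1,0.12,0,0,0],[1,0.12,0,0,0],[1,0.12,0,0,0],[1,0.12,0,0,0],[1,0.12,0,0,0],[1,0.12,0,0,0],[1,0.12,0,0,0],[1,0.12,0,0,0],[1,0,0,0,0]]]' | grep -E "time|eef|force:"; python3 -m pendant '[[[1,0.2,0,0,0],[1,0.25,0,0,0],[1,0.25,0,0,0],[1,0.15,0,0,0],[1,0,0,-0.3,0],[1,0,0,-0.4,0],[1,0,0,-0.3,0],[1,0,0,0,0],[1,0,0,0,0]]]' | grep -E "time|eef|force:"
python3 - <<'E'
from h import *
a=camera("scene"); cv2.imwrite("pics/scene11.png",a[:,:,::-1])
bs=agar("scene",a,(318,198,368,236),48,100)
for z in(.036,.0375): r=least_squares(lambda p:(cyl("scene",p,.0415,z+.001,z+.0062)-bs)[0:3],[.6,-.06]);print(bs,r.x,r.fun)
cv2.imwrite("pics/c10.png",cv2.resize(a[180:320,260:440],None,fx=4.4,fy=4.2,interpolation=3)[:,:,::-1])
plan((.4934,-.3364,.14),-.128)
E
```

```text
time_s: 26.9
eef_pos: [0.488, -0.0778, 0.0947]
force: [0.7, 0.1, -1.0]
grasp_force: 50.0
time_s: 28.02
eef_pos: [0.4461, -0.0833, 0.1443]
force: [-0.7, 0.1, -1.5]
grasp_force: 50.0
[325.375 215.125 356.625 235.625] [ 0.60724201 -0.06042953] [ 0.16801427  0.01297223 -0.16713636]
[325.375 215.125 356.625 235.625] [ 0.6059597 -0.0617694] [ 0.14119649  0.01092095 -0.14045745]
at [ 0.4459 -0.0833  0.144 ] toolx deg -172.26 roll 0.0837 t [-1.589 -4.899  0.08 ]
```

Dish reads within about 2 mm of the stand axis. I'll return the lifter to its original free spot.

```bash
python3 -m pendant '[[[1,0,0,0,0.028],[1,0,0,0,0.028],[1,0,0,0,0.028],[1,-0.1,-0.3,0,0],[1,-0.2,-0.6,0,0],[1,-0.25,-0.8,0,0],[1,-0.25,-0.8,0,0],[1,-0.25,-0.8,0,0],[1,-0.25,-0.8,0,0],[1,-0.2,-0.5,0,0],[1,-0.09,-0.3,0,0],[1,0,0,0,0]]]' | grep -E "time|eef|force:"; python3 -m pendant '[[[1,0,0,0.3,0],[1,0,0,0.5,0],[1,0,0,0.5,0],[1,0,0,0.2,0],[1,0,0,0.1,0],[1,0,0,0,0],[1,0,0,0,0]]]' | grep -E "time|eef|force:"
python3 - <<'E'
from h import *
plan((.4934,-.3364,.0585),-.128)
E
```

```text
time_s: 29.58
eef_pos: [0.493, -0.3371, 0.1439]
force: [-1.2, 0.7, -1.4]
grasp_force: 50.0
time_s: 30.45
eef_pos: [0.4943, -0.3369, 0.0655]
force: [0.1, -0.4, -1.3]
grasp_force: 50.0
at [ 0.4943 -0.3369  0.0655] toolx deg 172.62 roll -0.0002 t [0.019 0.008 0.14 ]
```

```bash
python3 -m pendant '[[[1,0,0,0.06,0],[1,0,0,0.04,0],[1,0,0,0.03,0],[1,0,0,0.01,0],[1,0,0,0,0],[1,0,0,0,0]]]' | grep -E "time|eef|force:"; python3 -m pendant '[[[1,0,0,0.015,0],[1,0,0,0,0],[1,0,0,0,0]]]' | grep -E "time|eef|force:"
```

```text
time_s: 31.2
eef_pos: [0.4938, -0.3366, 0.0584]
force: [-1.7, 1.4, 6.0]
grasp_force: 50.0
time_s: 31.58
eef_pos: [0.4939, -0.3367, 0.0583]
force: [-2.1, 2.5, 9.6]
grasp_force: 50.0
```

On the bench. I'll release gently, retreat up and take a last look.

```bash
python3 -m pendant '[[[1,0,0,-0.02,0],[1,0,0,0,0],[0.6,0,0,0,0],[0.4,0,0,0,0],[0,0,0,0,0],[-0.3,0,0,0,0],[-0.3,0,0,0,0],[-0.3,0,0,0,0]]]' 10 | grep -E "time|eef|force:|gap"; python3 -m pendant '[[[-0.3,0,0,-0.3,0],[-0.3,0,0,-0.6,0],[-0.3,0,0,-0.8,0],[-0.3,0,0,-0.8,0],[-0.3,0,0,-0.5,0],[-0.3,0.3,0,0,0],[-0.3,0.5,0,0,0],[-0.3,0,0,0,0],[-0.3,0,0,0,0]]]' | grep -E "time|eef|force:|gap"
python3 - <<'E'
from h import *
a=camera("scene")[:,:,::-1]
A=cv2.resize(a[190:260,295:385],None,fx=4.4,fy=4.4,interpolation=3);B=cv2.resize(a[270:340,350:440],None,fx=4.4,fy=4.4,interpolation=3)
cv2.imwrite("pics/end.png",np.hstack([A,B]))
E
```

```text
time_s: 32.58
eef_pos: [0.4937, -0.3366, 0.0579]
force: [-0.4, 0.2, -0.1]
finger_gap: 0.0544
grasp_force: 0.0
time_s: 33.7
eef_pos: [0.4541, -0.3311, 0.2076]
force: [0.3, 0.3, 0.4]
finger_gap: 0.0565
grasp_force: 0.0
```

View pics/end.png

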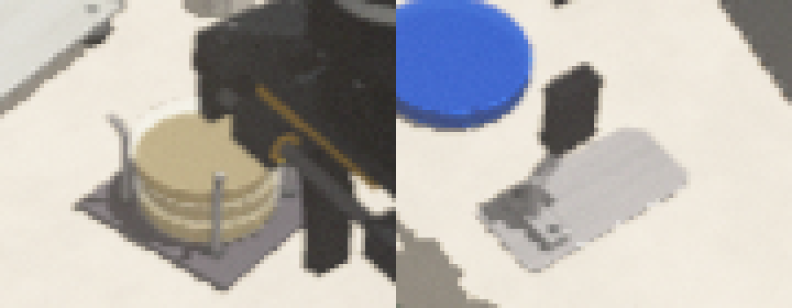

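The left half shows three dishes stacked level between the rods, with the top one at (195,150). In the right half the lifter stands on its blade, clear of everything, with its grip at (572,110).

```bash
python3 -c "
from workcell import *
print(sign_off())"
```

```text
the job is handed in; nothing more can be done
None
```

The dish is on top of the two-dish stack, about 2 mm from the stand's axis by camera; the lifter is back on its blade at its original spot, and the job was handed in at about 34 s (no verdict came back).

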